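Bolt the sample chest shut

TASK

Lock the little wooden chest with the barrel bolt on its lid: lift the ball handle out of the notch it is parked in, slide the bolt along towards you into the staple, and lower the handle fully down into the other notch. That notch is adjustable, so feel for it gently without forcing the handle against the steel, then let go; do not disturb the date stamp and the gift box standing near the chest.

Things in the scene. Friction and masses are not known exactly. Their poses are not given: they have to be found in the camera images.
- chest: low wooden chest, 100 x 220 mm, lid top 85 mm above the table, fixed. Origin: centre of its underside; its y runs lengthwise, roughly away from the robot; its -x side faces left; z up. A steel barrel bolt lies on the lid, its rod axis parallel to y at x = +34, z = 111 mm. Rod guides 10 mm long at y = +78, -30 and -82 mm (the last is the staple) reach 12 mm above and to each side of the axis.
- bolt_handle: the bolt: steel rod 12 mm thick with a round stem 9 mm thick at a right angle, ending in an 18 mm ball, centre 52 mm from the rod axis. Origin: on the rod axis at the stem; -x points along the stem, y along the rod. Starts level in the parking notch, ball to the left. Raised at least 0.75 rad it passes over the wall; pressed down on the wall between the notches it rests at about 0.6 rad.
- ball (a point): centre of the 18 mm ball at the end of the handle, 52 mm from the rod axis; 26 mm above the lid when the handle is level
- bolt_slide (a joint): travel of the bolt in m, growing towards chest -y (towards the robot, into the staple); 0 in the middle of the parking notch (starts within 1.5 mm of it), end stop at 0.074, beyond the locking notch; about 2 N of friction
- bolt_turn (a joint): angle of the handle in rad: 0 level (fully down in a notch), growing as the ball is raised, 1.57 straight up; stiff, it stays where it is left and takes about 1.2 N at the ball to turn; a press at the ball bears about twice as hard on the wall
- date_stamp_1: wooden date stamp, 30 x 50 x 68 mm, standing on the table just behind the far end of the chest; leave alone; origin at the centre of its underside
- gift_box: small wrapped gift box, 64 x 64 x 56 mm, standing on the table to the left of the chest, near the front edge; leave alone; origin at the centre of its underside
- parking_notch (a point): centre of the parking notch (chest x = +6.5, y = +45 mm, height of the rod axis), in an upright notched steel wall 24 to 31 mm to the left (-x) of the rod axis, parallel to it, top 12 mm above the axis. Notches are open upward, 13 mm wide, and take the level stem. The locking notch is in an adjustable plate of this wall: its centre lies 47 to 63 mm from here towards chest -y, not measured.

How it is judged:
By the outcome, as a careful person would: the job done as asked, in the order asked, and still so for the second after the job is handed in, with the robot touching nothing.
It also fails if it takes over 64 s, if anything falls off the work surface, if the arm or the gripper's body presses on something with over 40 N, if the wrist force passes 120 N, or if a joint passes its speed limit or range.

ROBOT

A 7-joint arm with a two-finger parallel gripper is mounted at the origin on a cart in front of the work surface, level with it; the furniture and walls round the work are solid. World frame = base frame: x ahead of the robot, y to its left, z up, the work surface at z = 0. Lengths are in m, angles in rad, forces in N, time in s.
With the tool pointing down it reaches from about 0.4 to 0.9 m from the base axis. Payload 5.5 kg.
Tool frame: the origin (TCP) lies midway between the tips of the shut fingers; the grasp point (between the pads) lies 19 mm behind it (manip.grip_depth is the distance from the TCP to the grasp point, in m); z points along the fingers, y is the direction in which the jaws open and shut (so a half turn about z gives the same grasp; the last joint's range is limited). The gripper opens to 85 mm and grips with 20 to 120 N. Pads are 22 mm wide; open, the fingers measure 114 mm over their backs; the gripper's body (76 mm by 85 mm) begins 54 mm behind the grasp point. The pads swing forward as they close: fully open they stand 13 mm farther back than shut.
Start: joints at [1.584, 0.501, -0.427, 1.55, 0.221, 1.138, -0.21], TCP at [0.161, -0.63, 0.231] pointing down, gripper open.
Joint ranges: [-2.88, 2.88], [-0.31, 2.03], [-1.54, 1.56], [0.2, 2.42], [-1.41, 4.55], [0.19, 2.02], [-2.57, 2.57]. Speed limits (rad/s): [2.57, 2.57, 3.14, 3.14, 3.14, 3.14, 3.14].

INTERFACE

Orientations are given as a 3x3 rotation matrix whose columns are the frame's x, y, z axes.
In Python, from rig import manip gives the robot as it stands.
- The arm moves only by the tool carry_out, never from a script. Its argument "targets" is a list of rows, each an object with "translation": the shift along the tool's x, y, z in cm, a list of three; "twist": the turn, a rotation vector about the tool's x, y, z in rad, a list of three. In form: [{"translation": [x, y, z], "twist": [wx, wy, wz]}, ...]. A call has 1 to 20 rows; each row shifts and turns the commanded pose from where the row before left it, along the tool's axes as they then stand; what a row does not reach is not made up. A row lasts 1/8 s, in which the tool goes at most 62.5 mm and 10.7 degrees, less where a joint would pass 70% of its speed; a pose out of reach is approached as far as the arm can. A call with a gripper value outside its range is refused whole. "gripper" is the opening, from 0 (shut) to 1 (fully open), set as the call begins (left out, the last holds). The fingers move at their own pace and stop on an object; the grip force is fixed at half the most. Time passes only in rows, so rows that do not move let the fingers close. It gives the time, the measured TCP pose, the force and the opening at its end, in the units of the state.
- manip.read_state(): the state, without advancing time (a new reading comes with each control period).
- manip.get_image(name): name is "scene" or "top" or "wrist"; returns the picture (384x512x3 uint8, blue, green, red); there is no depth.
- manip.camera_model(name): a dict with "K" (3x3 intrinsics, pixels), "extrinsics" (4x4, takes a point from camera to world coordinates). Camera axes: x right, y up, looking along -z (the intrinsics and any distortion apply to the point x, -y, -z); pixel columns grow to the right and rows downward; lengths in m; the calibration is good to about 2 mm. A picture is of the moment at which its call begins: read the wrist's pose just before it. camera_model takes no time and is no camera call; for the wrist camera it gives the pose at the moment of the call.
- manip.sign_off(): hands the job in, once; it reports no verdict.
The state is a dict: "clock": time; "qpos": joint angles; "qvel": joint speeds; "joint_efforts": joint torques, N m; "tool_pos": TCP position; "eef_rot": TCP orientation; "contact_force": force on the tool from outside, world axes, zero at the start; "wrist_torque": the same for the moment, N m; "width": finger opening in m.
Only numpy, scipy, OpenCV 4.12 (cv2) and the standard library are available. Lean on these libraries where they do the work, as an engineer would, in place of code of your own. Each camera call takes 0.05 s, during which the arm holds its last target.

## Working session

There is one attempt and no reset: what is moved stays moved. The work goes in short steps, Python scripts to look and compute and a tool call to move; the robot and the scene stay as the last step left them, time stands still between calls to the robot, and variables do not carry over. Pictures are saved under pics/ and viewed, and the job is handed in when it is done.

Besides the shell and the picture viewer there is one more tool, called after "Emit:" by a JSON object that holds its "name" and its "arguments", one argument or row to a line. carry_out: Moves the arm, as the interface text tells. Its arguments: {"type":"object","properties":{"targets":{"type":"array","items":{"type":"object","properties":{"translation":{"type":"array","items":{"type":"number"}},"twist":{"type":"array","items":{"type":"number"}}}}},"gripper":{"type":"number"}},"required":["targets"]}

```bash
ls; mkdir -p pics; python3 - <<'E'
from rig import manip
import cv2,numpy as np
s=manip.read_state()
for k,v in s.items(): print(k,np.round(v,3).tolist())
for n in ["scene","top","wrist"]:
    im=manip.get_image(n); cv2.imwrite(f"pics/{n}0.png",im)
    c=manip.camera_model(n); print(n,np.round(c["K"],1).tolist(),np.round(c["extrinsics"],3).tolist(),[k for k in c], c.get("distortion"))
E
```

```text
pics
clock 0.0
qpos [1.584, 0.502, -0.427, 1.551, 0.221, 1.138, -0.21]
qvel [-0.0, 0.001, 0.0, 0.001, -0.0, -0.001, 0.002]
joint_efforts [0.0, -56.952, -5.816, -28.093, 0.011, 0.012, 0.0]
tool_pos [0.16, -0.629, 0.23]
eef_rot [[0.969, 0.247, -0.0], [0.247, -0.969, 0.002], [0.0, -0.002, -1.0]]
contact_force [-0.389, -0.161, 1.178]
wrist_torque [-0.011, 0.023, -0.004]
width 0.085
scene [[413.8, 0.0, 260.0], [0.0, 413.8, 193.9], [0.0, 0.0, 1.0]] [[-0.559, 0.449, -0.698, 0.004], [-0.829, -0.301, 0.471, 0.56], [0.001, 0.842, 0.54, 0.571], [0.0, 0.0, 0.0, 1.0]] ['K', 'extrinsics'] None
top [[393.3, 0.0, 258.0], [0.0, 393.3, 189.1], [0.0, 0.0, 1.0]] [[-0.024, 0.997, -0.072, 0.547], [-0.999, -0.026, -0.029, 0.144], [-0.031, 0.071, 0.997, 0.945], [0.0, 0.0, 0.0, 1.0]] ['K', 'extrinsics'] None
wrist [[338.2, 0.0, 259.7], [0.0, 338.2, 196.4], [0.0, 0.0, 1.0]] [[0.247, 0.926, 0.286, 0.234], [-0.969, 0.237, 0.071, -0.612], [-0.003, -0.295, 0.955, 0.373], [0.0, 0.0, 0.0, 1.0]] ['K', 'extrinsics'] None
```

View pics/top0.png

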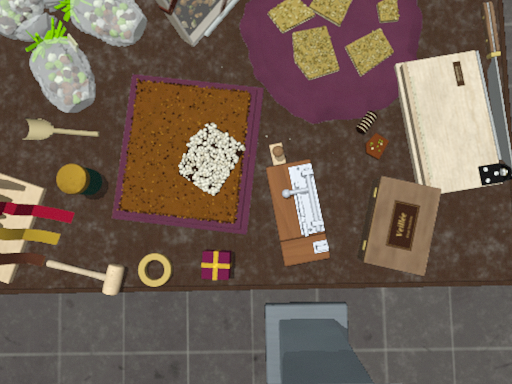

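View pics/scene0.png

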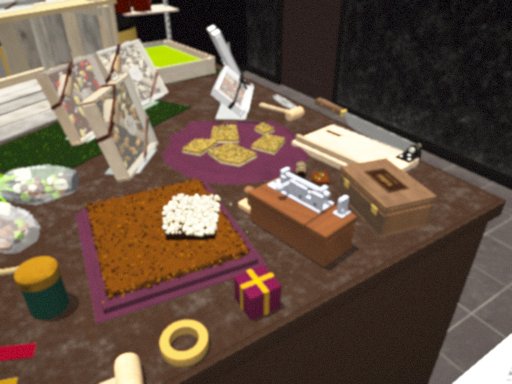

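```bash
python3 - <<'E'
import cv2
im=cv2.imread("pics/top0.png")
cv2.imwrite("pics/top0c.png",cv2.resize(im[135:275,190:340],None,fx=5,fy=4.2,interpolation=cv2.INTER_CUBIC)[:, :])
c=im[135:275,240:340];cv2.imwrite("pics/top0c.png",cv2.resize(c,None,fx=4.2,fy=4.2,interpolation=cv2.INTER_CUBIC))
im=cv2.imread("pics/scene0.png")
c=im[150:270,235:365];cv2.imwrite("pics/scene0c.png",cv2.resize(c,None,fx=4.9,fy=4.9,interpolation=cv2.INTER_CUBIC))
E
```

```text
(no output)
```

View pics/top0c.png

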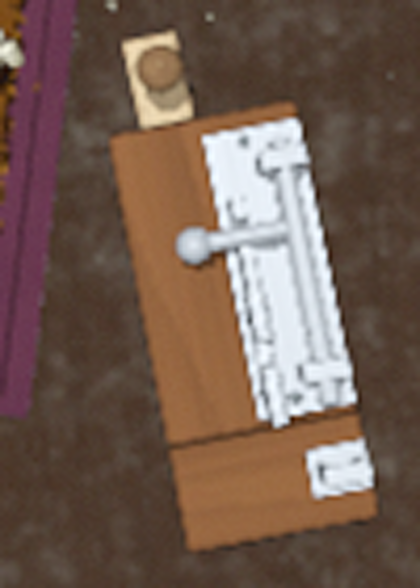

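View pics/scene0c.png

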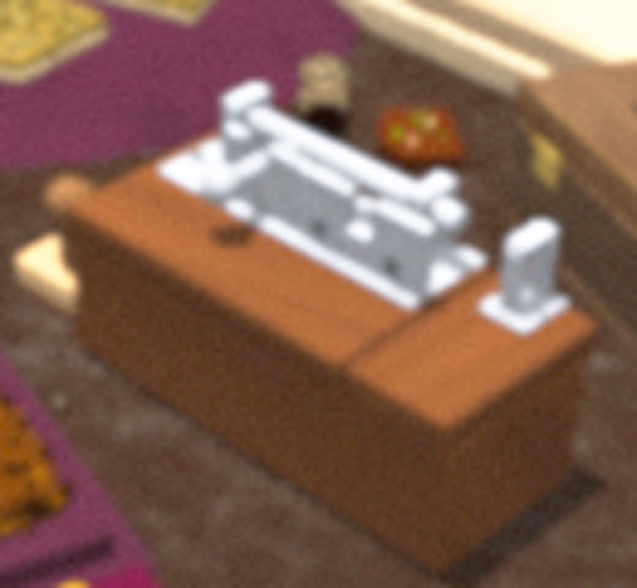

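```bash
cat > h.py <<'E'
import numpy as np
from rig import manip
def ray(name,u,v,c=None):
    c=c or manip.camera_model(name);K=c["K"];E=np.array(c["extrinsics"])
    d=np.array([(u-K[0][2])/K[0][0],-(v-K[1][2])/K[1][1],-1]);return E[:3,3],E[:3,:3]@d
def onz(name,u,v,z,c=None):
    o,d=ray(name,u,v,c);return o+d*(z-o[2])/d[2]
def proj(name,p,c=None):
    c=c or manip.camera_model(name);K=c["K"];E=np.array(c["extrinsics"])
    q=E[:3,:3].T@(np.array(p)-E[:3,3]);return np.array([K[0][2]+K[0][0]*q[0]/-q[2],K[1][2]+K[1][1]*-q[1]/-q[2]])
E
python3 - <<'E'
from h import *
P=[]
for x,y in [(110,138),(293,102),(376,515),(190,550)]:
    p=onz("top",240+(x+.5)/4.2-.5,135+(y+.5)/4.2-.5,.085);P.append(p);print(p.round(4))
P=np.array(P)
loc=np.array([[-50,110],[50,110],[50,-110],[-50,-110]])/1e3
c=P[:,:2].mean(0);a=P[:,:2]-c
# rotation: w = R loc
H=loc.T@a;th=np.arctan2(H[0,1]-H[1,0],H[0,0]+H[1,1]);R=np.array([[np.cos(th),-np.sin(th)],[np.sin(th),np.cos(th)]])
print("c",c,"th",th,"res",(a-loc@R.T).round(4).tolist())
b=onz("top",240+195.5/4.2-.5,135+246.5/4.2-.5,.111);print("ball",b, "chest:",R.T@(b[:2]-c))
Q=lambda x,y,z:np.r_[c+R@np.array([x,y]),z]
print("pred ball",Q(.034-.052,.045,.111),"rod",Q(.034,.045,.111))
for n,p in [("ballpred",Q(-.018,.045,.111)),("lidnearL",Q(-.05,-.11,.085)),("lidnearR",Q(.05,-.11,.085)),("lidfarL",Q(-.05,.11,.085))]: print(n,proj("scene",p),(proj("scene",p)-[235,150])*4.9)
E
```

```text
[0.6567 0.1514 0.085 ]
[0.673  0.0553 0.085 ]
[0.4584 0.0199 0.085 ]
[0.4426 0.1157 0.085 ]
c [0.5576864  0.08555236] th -1.4063721331547088 res [[-0.0013, -0.0015], [-0.0014, 0.001], [0.001, 0.0017], [0.0016, -0.0012]]
ball [0.59738926 0.10965148 0.111     ] chest: [-0.01727536  0.04311204]
pred ball [0.59913315 0.11067538 0.111     ] rod [0.60764474 0.05937672 0.111     ]
ballpred [278.61287473 186.76023045] [213.70308619 180.12512919]
lidnearL [325.35877815 236.35466458] [442.75801292 423.13785645]
lidnearR [356.91239927 215.03760081] [597.37075642 318.68424398]
lidfarL [247.00345888 190.75119674] [ 58.81694853 199.68086403]
```

Emit:
{"name": "carry_out", "arguments": {
  "targets": [
    {"translation":[3,-0.2,0],"twist":[0,0,-0.05]},
    {"translation":[6,-0.5,0],"twist":[0,0,-0.095]},
    {"translation":[6,-0.5,0],"twist":[0,0,-0.095]},
    {"translation":[6,-0.5,0],"twist":[0,0,-0.095]},
    {"translation":[6,-0.5,0],"twist":[0,0,-0.095]},
    {"translation":[6,-0.5,0],"twist":[0,0,-0.095]},
    {"translation":[6,-0.5,0],"twist":[0,0,-0.095]},
    {"translation":[6,-0.5,0],"twist":[0,0,-0.095]},
    {"translation":[6,-0.5,0],"twist":[0,0,-0.095]},
    {"translation":[6,-0.5,0],"twist":[0,0,-0.095]},
    {"translation":[6,-0.5,0],"twist":[0,0,-0.095]},
    {"translation":[6,-0.5,0],"twist":[0,0,-0.095]},
    {"translation":[6,-0.5,0],"twist":[0,0,-0.095]},
    {"translation":[6,-0.5,0],"twist":[0,0,-0.095]},
    {"translation":[6,-0.5,0],"twist":[0,0,-0.095]},
    {"translation":[4,-0.3,0],"twist":[0,0,-0.06]},
    {"translation":[0,0,0],"twist":[0,0,0]}
  ]
}}

```text
clock: 2.28
tool_pos: [0.6048, 0.0852, 0.232]
eef_rot: [[-0.13, 0.992, 0.0], [0.992, 0.13, 0.003], [0.003, 0.001, -1.0]]
contact_force: [-0.1, 0.9, -0.7]
width: 0.0857
```

```bash
python3 - <<'E'
from h import *
import cv2
s=manip.read_state()
for k in ["clock","qpos","tool_pos","eef_rot","contact_force"]: print(k,np.round(s[k],3).tolist())
cv2.imwrite("pics/wrist1.png",manip.get_image("wrist"))
E
```

```text
clock 2.275
qpos [0.466, 0.552, -0.905, 1.643, 0.46, 1.174, -0.418]
tool_pos [0.605, 0.085, 0.232]
eef_rot [[-0.13, 0.992, 0.0], [0.992, 0.13, 0.003], [0.003, 0.001, -1.0]]
contact_force [-0.053, 0.939, -0.666]
```

View pics/wrist1.png

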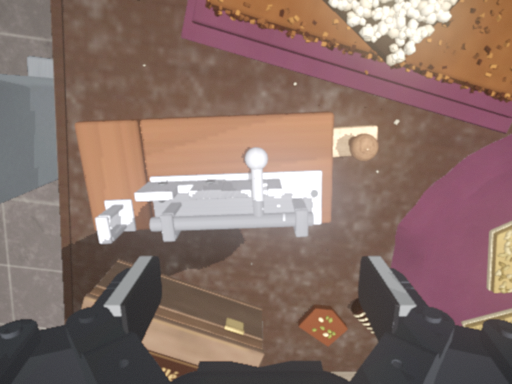

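```bash
python3 - <<'E'
import cv2
im=cv2.imread("pics/wrist1.png")
c=im[105:250,70:340];cv2.imwrite("pics/wrist1c.png",cv2.resize(c,None,fx=2.95,fy=2.95,interpolation=cv2.INTER_CUBIC))
E
```

```text
(no output)
```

View pics/wrist1c.png

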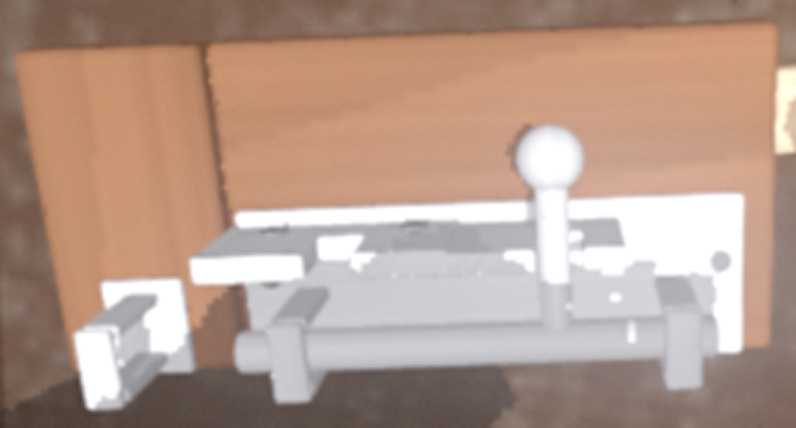

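```bash
python3 - <<'E'
from h import *
s=2.95
f=lambda x,y,z:onz("wrist",70+(x+.5)/s-.5,105+(y+.5)/s-.5,z)
A=f(18,52,.085);B=f(775,25,.085);C=f(770,345,.085);b=f(549,157,.111)
print(A,B,C,np.linalg.norm(A-B),np.linalg.norm(B-C)); d=(B-A)/np.linalg.norm(B-A);print("dir",d,np.arctan2(d[1],d[0]));print("ball",b)
r=f(553,323,.117);print("rod",r)
st=manip.read_state();R=np.array(st["eef_rot"]);print("tool shift to ball",R.T@(b-np.array(st["tool_pos"])))
# two-view ball
o1,d1=ray("top",240+195.5/4.2-.5,135+246.5/4.2-.5);o2,d2=ray("wrist",70+549.5/s-.5,105+157.5/s-.5)
t=np.linalg.lstsq(np.c_[d1,-d2],o2-o1,rcond=None)[0];print(o1+d1*t[0],o2+d2*t[1])
E
```

```text
[0.44677403 0.11280412 0.085     ] [0.65883968 0.14710168 0.085     ] [0.67541251 0.05187559 0.085     ] 0.2148212384320523 0.0966574764909162
dir [0.98717267 0.15965628 0.        ] 0.16034245830420282
ball [0.59991523 0.10661047 0.111     ]
rod [0.60653985 0.06222698 0.117     ]
tool shift to ball [ 0.02530483 -0.0025036   0.12062704]
[0.59659004 0.11020724 0.12434626] [0.59976468 0.10913108 0.12458118]
```

Emit:
{"name": "carry_out", "arguments": {
  "targets": [
    {"translation":[1.2,-0.1,3],"twist":[0,0,-0.033]},
    {"translation":[1.2,-0.1,3],"twist":[0,0,0]},
    {"translation":[0,0,2],"twist":[0,0,0]},
    {"translation":[0,0,0],"twist":[0,0,0]},
    {"translation":[0,0,0],"twist":[0,0,0]}
  ]
}}

```text
clock: 2.95
tool_pos: [0.6021, 0.1007, 0.1522]
eef_rot: [[-0.15, 0.989, 0.001], [0.989, 0.15, 0.0], [-0.0, 0.001, -1.0]]
contact_force: [0.2, -0.8, 0.2]
width: 0.0854
```

```bash
python3 - <<'E'
from h import *
import cv2
s=manip.read_state()
for k in ["clock","tool_pos","eef_rot","contact_force"]: print(k,np.round(s[k],4).tolist())
im=manip.get_image("wrist")
cv2.imwrite("pics/wrist2.png",im);cv2.imwrite("pics/wrist2b.png",cv2.resize(im,None,fx=1.5,fy=1.5,interpolation=cv2.INTER_CUBIC))
E
```

```text
clock 2.95
tool_pos [0.6021, 0.1007, 0.1522]
eef_rot [[-0.15, 0.9887, 0.0013], [0.9887, 0.15, 0.0], [-0.0002, 0.0013, -1.0]]
contact_force [0.1917, -0.763, 0.2233]
```

View pics/wrist2b.png

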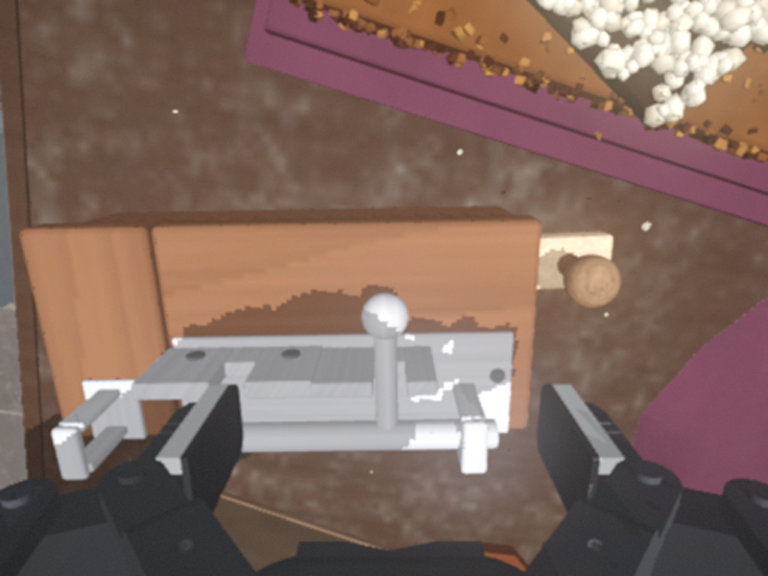

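```bash
python3 - <<'E'
import cv2
im=cv2.imread("pics/wrist2.png")
c=im[185:320,30:350];cv2.imwrite("pics/wrist2c.png",cv2.resize(c,None,fx=2.5,fy=2.5,interpolation=cv2.INTER_CUBIC))
c=im[215:275,90:300]
c=cv2.resize(c,None,fx=3.8,fy=5,interpolation=cv2.INTER_CUBIC);c=cv2.convertScaleAbs(c,alpha=1.8,beta=-150);cv2.imwrite("pics/wrist2d.png",c)
E
```

```text
(no output)
```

View pics/wrist2c.png

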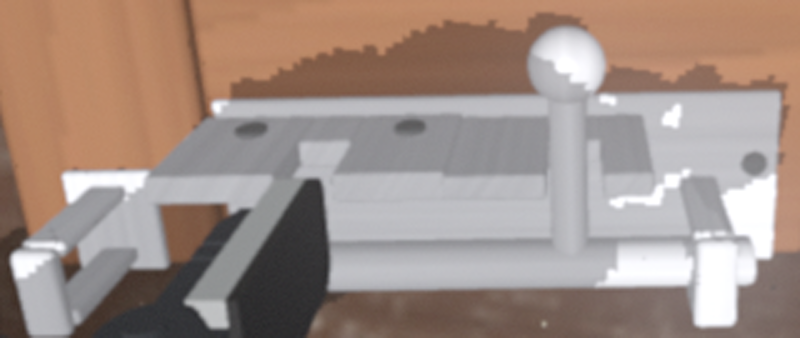

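View pics/wrist2d.png

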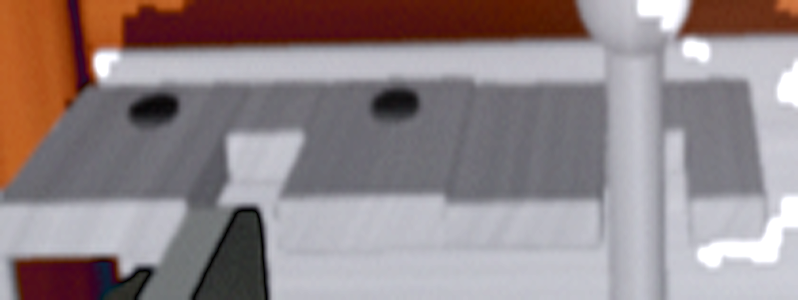

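```bash
python3 - <<'E'
from h import *
f=lambda x,y,z:onz("wrist",90+(x+.5)/3.8-.5,215+(y+.5)/5-.5,z)
pts={"lockL":(187,203),"lockR":(280,198),"parkL":(603,197),"parkR":(690,193),"wallend":(765,193),"plateL":(3,203)}
P={k:f(*v,.123) for k,v in pts.items()}
d=np.array([.9868,.162,0])
for k,p in P.items(): print(k,p.round(4),round(p@d*1000,1))
print("sep",(P["parkL"]+P["parkR"]-P["lockL"]-P["lockR"])@d/2)
# ball & stem
s=2.5;g=lambda x,y,z:onz("wrist",30+(x+.5)/s-.5,185+(y+.5)/s-.5,z)
b=g(567,64,.111);print("ball",b,b@d*1e3)
st=manip.read_state();R=np.array(st["eef_rot"]);print("tool shift",R.T@(b-np.array(st["tool_pos"])))
for (x,y) in [(550,185),(588,185)]: print("stem",g(x,y,.111)@d*1e3)
E
```

```text
lockL [0.5377 0.0779 0.123 ] 543.3
lockR [0.5513 0.0806 0.123 ] 557.1
parkL [0.5985 0.0879 0.123 ] 604.8
parkR [0.6111 0.0903 0.123 ] 617.7
wallend [0.6221 0.092  0.123 ] 628.8
plateL [0.5108 0.0738 0.123 ] 516.1
sep 0.06107311849965386
ball [0.59971156 0.11008821 0.111     ] 609.6296534721325
tool shift [ 0.00946783 -0.00119694  0.04149217]
stem 605.079743595336
stem 614.2540781367177
```

Emit:
{"name": "carry_out", "arguments": {
  "targets": [
    {"translation":[0.95,-0.1,0],"twist":[0,0,-0.011]},
    {"translation":[0,0,3],"twist":[0,0,0]},
    {"translation":[0,0,2],"twist":[0,0,0]},
    {"translation":[0,0,0.8],"twist":[0,0,0]},
    {"translation":[0,0,0],"twist":[0,0,0]},
    {"translation":[0,0,0],"twist":[0,0,0]}
  ]
}}

```text
clock: 3.75
tool_pos: [0.5993, 0.111, 0.0941]
eef_rot: [[-0.162, 0.987, 0.001], [0.987, 0.162, 0.0], [0.0, 0.001, -1.0]]
contact_force: [-0.0, -0.1, 0.6]
width: 0.085
```

```bash
python3 - <<'E'
from h import *
import cv2
s=manip.read_state()
for k in ["clock","tool_pos","eef_rot","contact_force"]: print(k,np.round(s[k],4).tolist())
im=manip.get_image("wrist")
cv2.imwrite("pics/wrist3.png",im);cv2.imwrite("pics/wrist3b.png",cv2.resize(im,None,fx=1.5,fy=1.5,interpolation=cv2.INTER_CUBIC))
E
```

```text
clock 3.75
tool_pos [0.5993, 0.111, 0.0941]
eef_rot [[-0.1624, 0.9867, 0.0012], [0.9867, 0.1624, 0.0004], [0.0002, 0.0013, -1.0]]
contact_force [-0.0232, -0.1271, 0.6081]
```

View pics/wrist3b.png

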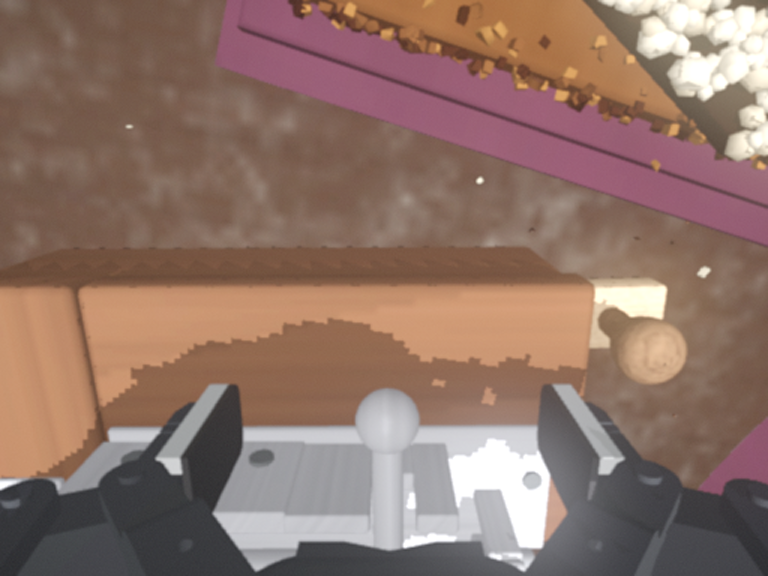

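```bash
python3 - <<'E'
from h import *
b=onz("wrist",387.5/1.5-.5,421.5/1.5-.5,.111)
st=manip.read_state();R=np.array(st["eef_rot"]);print(b,"tool shift",R.T@(b-np.array(st["tool_pos"])))
for r in (31,): 
  # radius check: 18mm at depth
  c=manip.camera_model("wrist");E=np.array(c["extrinsics"]);print("depth if r=%d px/1.5:"%r, 338.2*9/(r/1.5), (E[:3,:3].T@(b-E[:3,3]))[2])
E
```

```text
[0.59945878 0.10957364 0.111     ] tool shift [-0.00131126 -0.00013314 -0.01680147]
depth if r=31 px/1.5: 147.2806451612903 -0.1425165006726204
```

Emit:
{"name": "carry_out", "arguments": {
  "targets": [
    {"translation":[-0.1,0,0.1],"twist":[0,0,0]},
    {"translation":[0,0,0],"twist":[0,0,0]},
    {"translation":[0,0,0],"twist":[0,0,0]},
    {"translation":[0,0,0],"twist":[0,0,0]},
    {"translation":[0,0,0],"twist":[0,0,0]},
    {"translation":[0,0,0],"twist":[0,0,0]}
  ],
  "gripper": 0
}}

```text
clock: 4.55
tool_pos: [0.5989, 0.1096, 0.0925]
eef_rot: [[-0.162, 0.987, 0.0], [0.987, 0.162, -0.0], [-0.0, 0.0, -1.0]]
contact_force: [-1.3, 0.0, 3.9]
width: 0.0147
```

```bash
python3 - <<'E'
from h import *
import cv2
s=manip.read_state()
for k in ["clock","tool_pos","contact_force","wrist_torque","width"]: print(k,np.round(s[k],4).tolist())
im=manip.get_image("wrist")
cv2.imwrite("pics/wrist4b.png",cv2.resize(im[180:384,120:420],None,fx=2.6,fy=2.6,interpolation=cv2.INTER_CUBIC))
E
```

```text
clock 4.55
tool_pos [0.5989, 0.1096, 0.0925]
contact_force [-1.3461, 0.0496, 3.852]
wrist_torque [-0.1533, 0.2461, 0.0084]
width 0.0147
```

View pics/wrist4b.png

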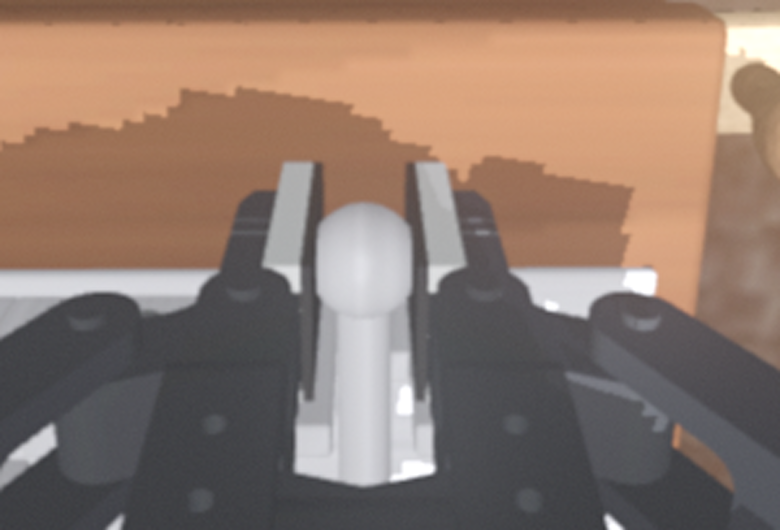

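Emit:
{"name": "carry_out", "arguments": {
  "targets": [
    {"translation":[-0.02,0,-0.5],"twist":[0,0,0]},
    {"translation":[-0.08,0,-0.5],"twist":[0,0,0]},
    {"translation":[-0.12,0,-0.48],"twist":[0,0,0]},
    {"translation":[-0.16,0,-0.47],"twist":[0,0,0]},
    {"translation":[0,0,0],"twist":[0,0,0]}
  ]
}}

```text
clock: 5.22
tool_pos: [0.5994, 0.1049, 0.112]
eef_rot: [[-0.162, 0.987, -0.0], [0.987, 0.162, -0.001], [-0.001, -0.001, -1.0]]
contact_force: [0.6, -1.6, -4.0]
width: 0.0144
```

```bash
python3 - <<'E'
from h import *
import cv2
s=manip.read_state()
for k in ["clock","tool_pos","contact_force","wrist_torque","width"]: print(k,np.round(s[k],4).tolist())
im=manip.get_image("wrist")
cv2.imwrite("pics/wrist5b.png",cv2.resize(im[180:384,120:420],None,fx=2.6,fy=2.6,interpolation=cv2.INTER_CUBIC))
E
```

```text
clock 5.225
tool_pos [0.5994, 0.1049, 0.112]
contact_force [0.5972, -1.552, -4.0308]
wrist_torque [-0.2101, 0.0844, 0.1801]
width 0.0144
```

View pics/wrist5b.png

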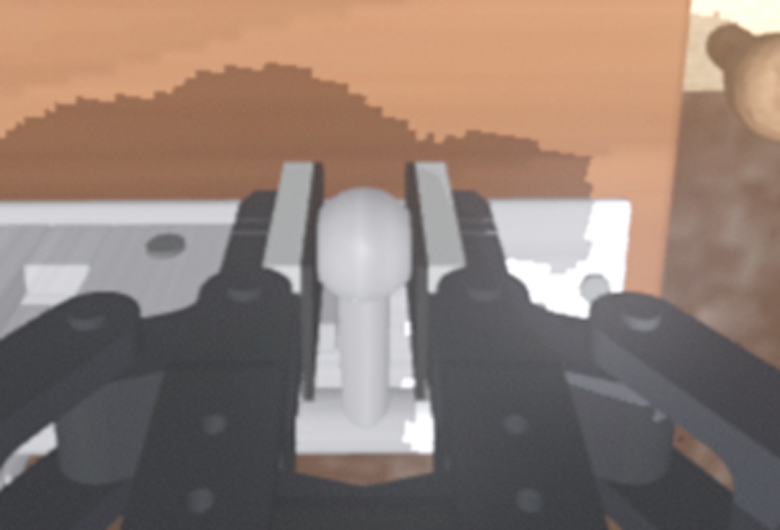

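Emit:
{"name": "carry_out", "arguments": {
  "targets": [
    {"translation":[-0.2,0,-0.45],"twist":[0,0,0]},
    {"translation":[-0.25,0,-0.43],"twist":[0,0,0]},
    {"translation":[-0.28,0,-0.4],"twist":[0,0,0]},
    {"translation":[-0.32,0,-0.37],"twist":[0,0,0]},
    {"translation":[-0.36,0,-0.34],"twist":[0,0,0]},
    {"translation":[-0.39,0,-0.31],"twist":[0,0,0]},
    {"translation":[-0.21,0,-0.15],"twist":[0,0,0]},
    {"translation":[0,0,0],"twist":[0,0,0]}
  ]
}}

```text
clock: 6.28
tool_pos: [0.6026, 0.0774, 0.1351]
eef_rot: [[-0.157, 0.988, -0.003], [0.988, 0.157, -0.011], [-0.01, -0.004, -1.0]]
contact_force: [2.1, -14.3, -11.8]
width: 0.0039
```

```bash
python3 - <<'E'
from h import *
import cv2
s=manip.read_state()
for k in ["clock","tool_pos","contact_force","wrist_torque","width"]: print(k,np.round(s[k],4).tolist())
im=manip.get_image("wrist")
cv2.imwrite("pics/wrist6b.png",cv2.resize(im[180:384,120:420],None,fx=2.6,fy=2.6,interpolation=cv2.INTER_CUBIC))
im=manip.get_image("scene");cv2.imwrite("pics/scene6.png",cv2.resize(im[120:290,200:400],None,fx=3.5,fy=3.5,interpolation=cv2.INTER_CUBIC))
E
```

```text
clock 6.275
tool_pos [0.6026, 0.0774, 0.1351]
contact_force [2.1361, -14.2838, -11.8352]
wrist_torque [-3.2485, -0.2395, -0.0843]
width 0.0039
```

View pics/wrist6b.png

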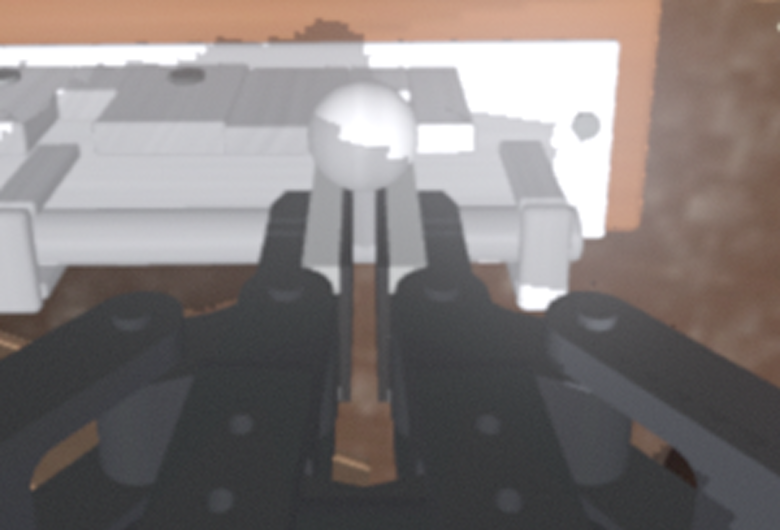

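View pics/scene6.png

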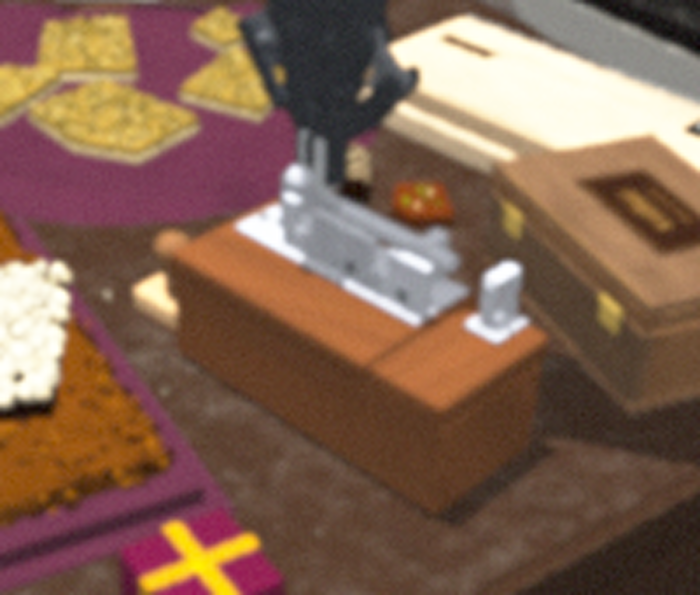

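```bash
python3 - <<'E'
from h import *
c0=np.array([.5577,.0855]);th=-1.4085
u,v=120+362.5/2.6-.5,180+137.5/2.6-.5
o,d=ray("wrist",u,v)
for dep in (.14,.146,.152,.158):
    p=o+d*dep;print(dep,p.round(4))
# intersect with circle about rod axis: rod lateral coordinate from ball est
lat=np.array([-.162,.987,0]) # chest left
b0=np.array([.5995,.1096,.111]);rod=b0-lat*.052
for t in np.arange(.12,.18,.002):
    p=o+d*t;x=(p-rod)@lat;z=p[2]-.111
    print(round(t,3),round(np.hypot(x,z)*1e3,1),round(np.arctan2(z,x),3))
st=manip.read_state();g=np.array(st["tool_pos"])+[0,0,.019];print("grasp lat,z rel rod",(g-rod)@lat,g[2]-.111)
E
```

```text
0.14 [0.6    0.0964 0.148 ]
0.146 [0.6003 0.094  0.1425]
0.152 [0.6006 0.0916 0.137 ]
0.158 [0.601  0.0892 0.1315]
0.12 72.7 0.867
0.122 70.8 0.859
0.124 68.9 0.851
0.126 67.0 0.842
0.128 65.0 0.832
0.13 63.1 0.822
0.132 61.2 0.811
0.134 59.4 0.799
0.136 57.5 0.787
0.138 55.6 0.774
0.14 53.7 0.76
0.142 51.9 0.745
0.144 50.1 0.729
0.146 48.2 0.712
0.148 46.4 0.693
0.15 44.6 0.673
0.152 42.9 0.651
0.154 41.1 0.628
0.156 39.4 0.602
0.158 37.7 0.574
0.16 36.0 0.543
0.162 34.4 0.509
0.164 32.8 0.472
0.166 31.3 0.432
0.168 29.8 0.387
0.17 28.4 0.338
0.172 27.1 0.283
0.174 25.8 0.224
0.176 24.7 0.158
0.178 23.7 0.087
grasp lat,z rel rod 0.019753269404451504 0.043045276817631054
```

Emit:
{"name": "carry_out", "arguments": {
  "targets": [
    {"translation":[0,0,0],"twist":[0,0,0]},
    {"translation":[0,0,0],"twist":[0,0,0]},
    {"translation":[0,0,-2],"twist":[0,0,0]},
    {"translation":[0,0,-2],"twist":[0,0,0]},
    {"translation":[0,0,0],"twist":[0,0,0]},
    {"translation":[0,0,0],"twist":[0,0,0]}
  ],
  "gripper": 0.6
}}

```text
clock: 7.12
tool_pos: [0.6029, 0.086, 0.1767]
eef_rot: [[-0.162, 0.987, 0.001], [0.987, 0.162, -0.0], [-0.0, 0.001, -1.0]]
contact_force: [0.0, 0.2, -0.1]
width: 0.0511
```

```bash
python3 - <<'E'
from h import *
import cv2
s=manip.read_state()
for k in ["clock","tool_pos","contact_force","wrist_torque","width"]: print(k,np.round(s[k],4).tolist())
im=manip.get_image("wrist");cv2.imwrite("pics/wrist7.png",im)
cv2.imwrite("pics/wrist7b.png",cv2.resize(im[180:384,120:420],None,fx=2.6,fy=2.6,interpolation=cv2.INTER_CUBIC))
E
```

```text
clock 7.125
tool_pos [0.6029, 0.086, 0.1767]
contact_force [0.0247, 0.1693, -0.0812]
wrist_torque [0.0053, -0.0217, -0.0239]
width 0.0511
```

View pics/wrist7b.png

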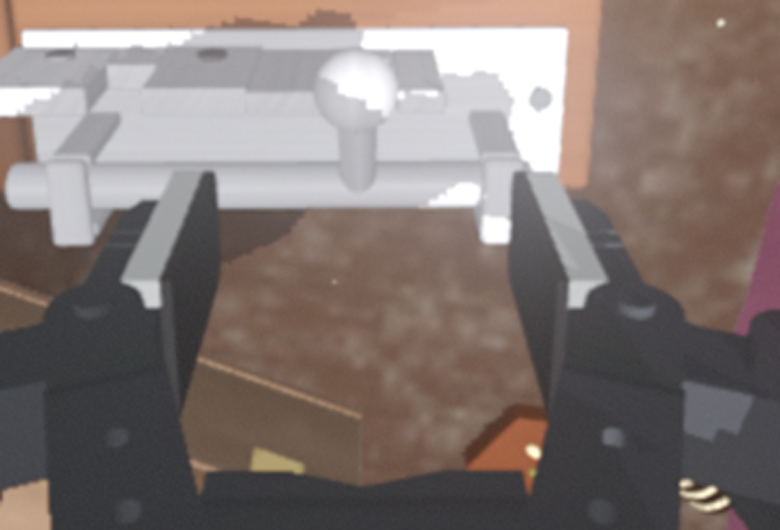

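```bash
cat >> h.py <<'E'
lat=np.array([-.162,.987,0]);lon=np.array([.987,.162,0])
b0=np.array([.5995,.1096,.111]);rod=b0-lat*.052
def ballpose(u,v,c=None):
    from scipy.optimize import brentq
    o,d=ray("wrist",u,v,c);d=d/np.linalg.norm(d)
    f=lambda t:np.hypot((o+d*t-rod)@lat,(o+d*t)[2]-.111)-.052
    ts=np.arange(.05,.35,.002);fs=[f(t) for t in ts]
    for i in range(len(ts)-1):
        if fs[i]>0>=fs[i+1]:
            p=o+d*brentq(f,ts[i],ts[i+1]);return p,np.arctan2(p[2]-.111,(p-rod)@lat),p@lon
    return None
def rel():
    s=manip.read_state();t=np.array(s["tool_pos"]);return dict(lat=round((t-rod)@lat*1e3,1),lon=round(t@lon*1e3,1),ztip=round((t[2]-.111)*1e3,1))
E
python3 - <<'E'
from h import *
print(ballpose(120+357.5/2.6-.5,180+90.5/2.6-.5),rel())
E
```

```text
(array([0.59987088, 0.09647912, 0.14538219]), np.float64(0.7224119305208789), np.float64(0.6077021728272112)) {'lat': np.float64(28.1), 'lon': np.float64(608.6), 'ztip': np.float64(65.1)}
```

Emit:
{"name": "carry_out", "arguments": {
  "targets": [
    {"translation":[1.8,0,0],"twist":[0,0,0]},
    {"translation":[1.8,0,0],"twist":[0,0,0]},
    {"translation":[0,0,0],"twist":[0,0,0]},
    {"translation":[0,0,2],"twist":[0,0,0]},
    {"translation":[0,0,2],"twist":[0,0,0]},
    {"translation":[0,0,0.7],"twist":[0,0,0]},
    {"translation":[-0.4,0,0],"twist":[0,0,0]},
    {"translation":[-0.4,0,0],"twist":[0,0,0]},
    {"translation":[-0.4,0,0],"twist":[0,0,0]},
    {"translation":[-0.3,0,0],"twist":[0,0,0]},
    {"translation":[-0.2,0,0],"twist":[0,0,0]},
    {"translation":[0,0,0],"twist":[0,0,0]},
    {"translation":[0,0,0],"twist":[0,0,0]}
  ],
  "gripper": 0
}}

```text
clock: 8.8
tool_pos: [0.6005, 0.1129, 0.1331]
eef_rot: [[-0.167, 0.986, 0.005], [0.986, 0.167, 0.01], [0.009, 0.007, -1.0]]
contact_force: [-3.9, 13.0, 10.4]
width: 0.0002
```

```bash
python3 - <<'E'
from h import *
import cv2
s=manip.read_state()
for k in ["clock","tool_pos","contact_force","wrist_torque","width"]: print(k,np.round(s[k],4).tolist())
print(rel())
im=manip.get_image("wrist");cv2.imwrite("pics/wrist8.png",im)
cv2.imwrite("pics/wrist8b.png",cv2.resize(im[180:384,120:420],None,fx=2.6,fy=2.6,interpolation=cv2.INTER_CUBIC))
im=manip.get_image("scene");cv2.imwrite("pics/scene8.png",cv2.resize(im[120:290,200:400],None,fx=3.5,fy=3.5,interpolation=cv2.INTER_CUBIC))
E
```

```text
clock 8.8
tool_pos [0.6005, 0.1129, 0.1331]
contact_force [-3.9445, 12.9825, 10.3867]
wrist_torque [2.5452, 0.8735, -0.0317]
width 0.0002
{'lat': np.float64(55.1), 'lon': np.float64(611.0), 'ztip': np.float64(22.1)}
```

View pics/wrist8b.png

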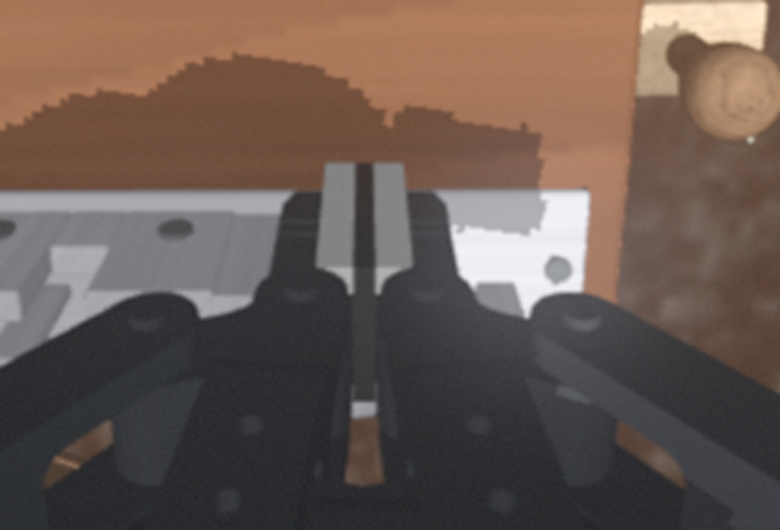

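View pics/scene8.png

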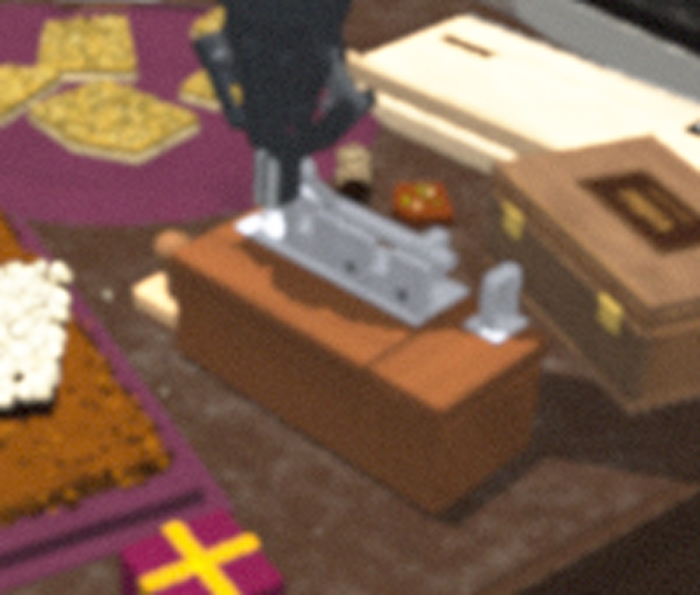

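Emit:
{"name": "carry_out", "arguments": {
  "targets": [
    {"translation":[0,0,-0.4],"twist":[0,0,0]},
    {"translation":[0,0,-0.4],"twist":[0,0,0]},
    {"translation":[-0.1,0,-0.4],"twist":[0,0,0]},
    {"translation":[-0.2,0,-0.2],"twist":[0,0,0]},
    {"translation":[0,0,0],"twist":[0,0,0]},
    {"translation":[0,0,0],"twist":[0,0,0]}
  ]
}}

```text
clock: 9.65
tool_pos: [0.5998, 0.1009, 0.1429]
eef_rot: [[-0.162, 0.987, -0.001], [0.987, 0.162, -0.001], [-0.001, -0.001, -1.0]]
contact_force: [0.0, 1.3, 0.9]
width: 0.0
```

```bash
python3 - <<'E'
from h import *
import cv2
s=manip.read_state()
for k in ["clock","tool_pos","contact_force","wrist_torque","width"]: print(k,np.round(s[k],4).tolist())
print(rel())
im=manip.get_image("scene");cv2.imwrite("pics/scene9.png",cv2.resize(im[120:290,200:400],None,fx=3.5,fy=3.5,interpolation=cv2.INTER_CUBIC))
E
```

```text
clock 9.65
tool_pos [0.5998, 0.1009, 0.1429]
contact_force [0.0064, 1.303, 0.9288]
wrist_torque [0.0941, -0.0248, 0.0243]
width 0.0
{'lat': np.float64(43.4), 'lon': np.float64(608.4), 'ztip': np.float64(31.9)}
```

View pics/scene9.png

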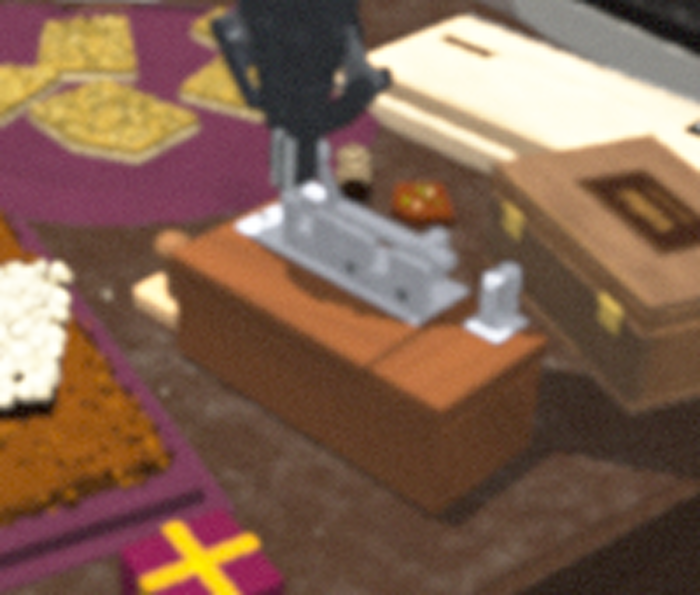

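Emit:
{"name": "carry_out", "arguments": {
  "targets": [
    {"translation":[1.5,0,0],"twist":[0,0,0]},
    {"translation":[0,0,-3],"twist":[0,0,0]},
    {"translation":[-2,0,-2],"twist":[0,0,0]},
    {"translation":[-2,0,0],"twist":[0,0,0]},
    {"translation":[0,0,0],"twist":[0,0,0]}
  ]
}}

```text
clock: 10.32
tool_pos: [0.6041, 0.0744, 0.192]
eef_rot: [[-0.159, 0.987, -0.002], [0.987, 0.159, -0.002], [-0.001, -0.002, -1.0]]
contact_force: [-0.0, 0.4, -0.6]
width: 0.0
```

```bash
python3 - <<'E'
from h import *
import cv2
s=manip.read_state()
for k in ["clock","tool_pos","contact_force","wrist_torque","width"]: print(k,np.round(s[k],4).tolist())
print(rel())
im=manip.get_image("wrist");cv2.imwrite("pics/wrist10.png",im)
cv2.imwrite("pics/wrist10b.png",cv2.resize(im[130:334,100:400],None,fx=2.6,fy=2.6,interpolation=cv2.INTER_CUBIC))
E
```

```text
clock 10.325
tool_pos [0.6041, 0.0744, 0.192]
contact_force [-0.0494, 0.3577, -0.6018]
wrist_torque [0.0028, -0.0207, 0.02]
width 0.0
{'lat': np.float64(16.5), 'lon': np.float64(608.3), 'ztip': np.float64(81.0)}
```

View pics/wrist10b.png

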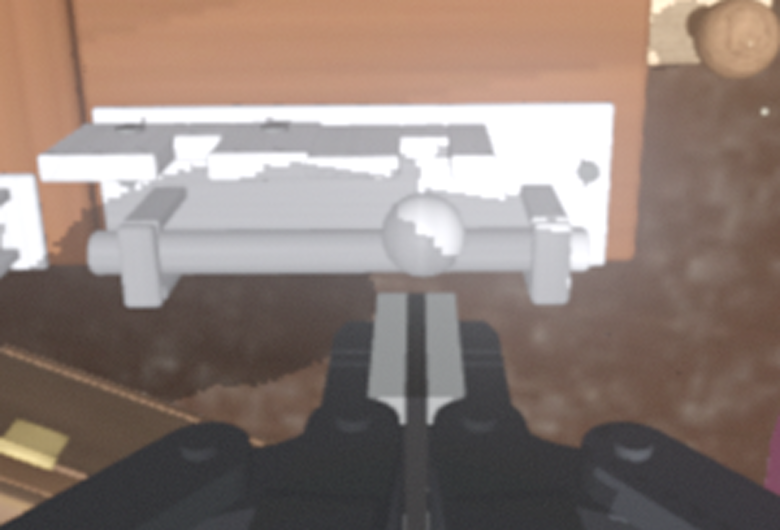

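```bash
python3 - <<'E'
from h import *
import cv2
U=lambda x,y:(100+(x+.5)/2.6-.5,130+(y+.5)/2.6-.5)
p,t,l=ballpose(*U(424,235));print("ball",p,t,l)
im=cv2.imread("pics/wrist10.png")
cv2.imwrite("pics/wrist10c.png",cv2.convertScaleAbs(cv2.resize(im[170:230,105:305],None,fx=4,fy=6,interpolation=cv2.INTER_CUBIC),alpha=1.6,beta=-120))
E
```

```text
ball [0.60483249 0.08222661 0.1570571 ] 1.0880287443415788 0.6102903754187731
```

View pics/wrist10c.png

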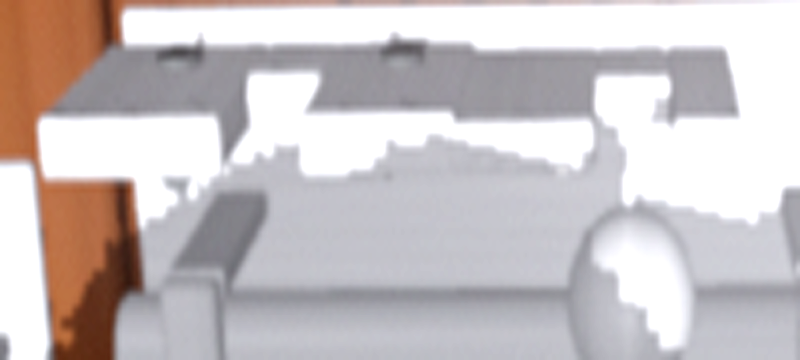

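```bash
python3 - <<'E'
from h import *
f=lambda x,y:onz("wrist",105+(x+.5)/4-.5,170+(y+.5)/6-.5,.123)
P={k:f(*v)@lon*1e3 for k,v in {"lockL":(220,115),"lockR":(307,112),"parkL":(594,115),"parkR":(672,118),"end":(738,117)}.items()}
print({k:round(v,1) for k,v in P.items()},"sep",(P["parkL"]+P["parkR"]-P["lockL"]-P["lockR"])/2)
E
```

```text
{'lockL': np.float64(543.4), 'lockR': np.float64(557.6), 'parkL': np.float64(604.2), 'parkR': np.float64(616.9), 'end': np.float64(627.6)} sep 60.06790413752071
```

Emit:
{"name": "carry_out", "arguments": {
  "targets": [
    {"translation":[0.75,0.1,0],"twist":[0,0,0]},
    {"translation":[0,0,0],"twist":[0,0,0]},
    {"translation":[0,0,2],"twist":[0,0,0]},
    {"translation":[0,0,2],"twist":[0,0,0]},
    {"translation":[0,0,1.2],"twist":[0,0,0]},
    {"translation":[0,0,0],"twist":[0,0,0]}
  ],
  "gripper": 0.5
}}

```text
clock: 11.12
tool_pos: [0.6029, 0.0844, 0.1395]
eef_rot: [[-0.162, 0.987, -0.003], [0.987, 0.162, -0.0], [0.0, -0.003, -1.0]]
contact_force: [-0.1, -0.3, -0.0]
width: 0.0428
```

Emit:
{"name": "carry_out", "arguments": {
  "targets": [
    {"translation":[0,0,0],"twist":[0,0,0]},
    {"translation":[0,0,0],"twist":[0,0,0]},
    {"translation":[0,0,0],"twist":[0,0,0]}
  ],
  "gripper": 0.27
}}

```text
clock: 11.5
tool_pos: [0.6044, 0.0848, 0.1419]
eef_rot: [[-0.162, 0.987, 0.001], [0.987, 0.162, -0.0], [-0.0, 0.001, -1.0]]
contact_force: [-1.3, -0.3, 0.8]
width: 0.0231
```

```bash
python3 - <<'E'
from h import *
import cv2
s=manip.read_state()
for k in ["clock","contact_force","width"]: print(k,np.round(s[k],4).tolist())
print(rel())
im=manip.get_image("wrist");cv2.imwrite("pics/wrist11.png",im)
cv2.imwrite("pics/wrist11b.png",cv2.resize(im[180:384,100:400],None,fx=2.6,fy=2.6,interpolation=cv2.INTER_CUBIC))
E
```

```text
clock 11.5
contact_force [-1.2822, -0.3473, 0.8401]
width 0.0231
{'lat': np.float64(26.7), 'lon': np.float64(610.3), 'ztip': np.float64(30.9)}
```

View pics/wrist11b.png

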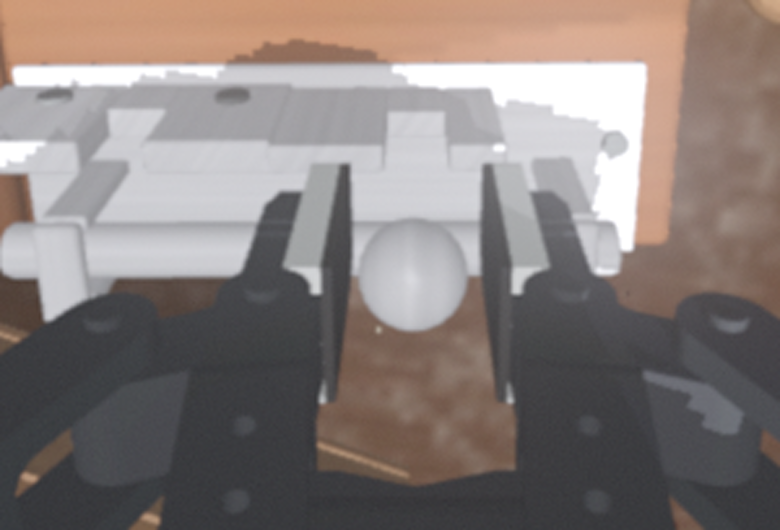

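Emit:
{"name": "carry_out", "arguments": {
  "targets": [
    {"translation":[0,-0.4,0],"twist":[0,0,0]},
    {"translation":[0,-0.4,0],"twist":[0,0,0]},
    {"translation":[0,-0.4,0],"twist":[0,0,0]},
    {"translation":[0,-0.4,0],"twist":[0,0,0]},
    {"translation":[0,-0.4,0],"twist":[0,0,0]},
    {"translation":[0,-0.4,0],"twist":[0,0,0]},
    {"translation":[0,-0.4,0],"twist":[0,0,0]},
    {"translation":[0,-0.4,0],"twist":[0,0,0]},
    {"translation":[0,-0.4,0],"twist":[0,0,0]},
    {"translation":[0,-0.4,0],"twist":[0,0,0]},
    {"translation":[0,-0.4,0],"twist":[0,0,0]},
    {"translation":[0,-0.4,0],"twist":[0,0,0]},
    {"translation":[0,-0.4,0],"twist":[0,0,0]},
    {"translation":[0,-0.4,0],"twist":[0,0,0]},
    {"translation":[0,-0.4,0],"twist":[0,0,0]},
    {"translation":[0,-0.2,0],"twist":[0,0,0]},
    {"translation":[0,0,0],"twist":[0,0,0]},
    {"translation":[0,0,0],"twist":[0,0,0]}
  ]
}}

```text
clock: 13.8
tool_pos: [0.5423, 0.0746, 0.141]
eef_rot: [[-0.162, 0.987, -0.001], [0.987, 0.162, -0.0], [0.0, -0.001, -1.0]]
contact_force: [1.0, 0.2, 1.2]
width: 0.023
```

```bash
python3 - <<'E'
from h import *
import cv2
s=manip.read_state()
for k in ["clock","contact_force","width"]: print(k,np.round(s[k],4).tolist())
print(rel())
im=manip.get_image("wrist");cv2.imwrite("pics/wrist12.png",im)
cv2.imwrite("pics/wrist12b.png",cv2.resize(im[180:384,100:400],None,fx=2.6,fy=2.6,interpolation=cv2.INTER_CUBIC))
E
```

```text
clock 13.8
contact_force [1.0345, 0.21, 1.1988]
width 0.023
{'lat': np.float64(26.8), 'lon': np.float64(547.4), 'ztip': np.float64(30.0)}
```

View pics/wrist12b.png

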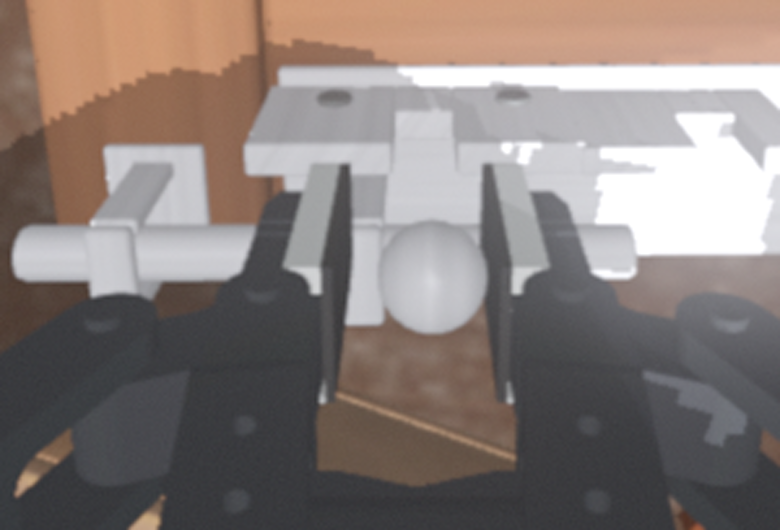

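```bash
python3 - <<'E'
from h import *
import cv2
U=lambda x,y:(100+(x+.5)/2.6-.5,180+(y+.5)/2.6-.5)
p,t,l=ballpose(*U(432.5,276.5));print("ball",p,t,l)
im=cv2.imread("pics/wrist12.png")
cv2.imwrite("pics/wrist12c.png",cv2.convertScaleAbs(cv2.resize(im[205:275,190:320],None,fx=6,fy=6,interpolation=cv2.INTER_CUBIC),alpha=1.8,beta=-170))
E
```

```text
ball [0.54630315 0.07119827 0.15776575] 1.1182608248614354 0.5507353260157831
```

View pics/wrist12c.png

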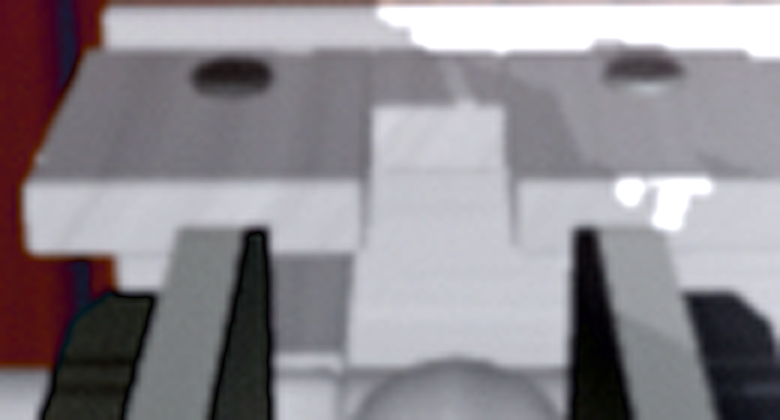

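```bash
python3 - <<'E'
from h import *
f=lambda x,y:onz("wrist",190+(x+.5)/6-.5,205+(y+.5)/6-.5,.123)@lon*1e3
print(f(360,180),f(517,180))
E
```

```text
542.7726401815116 556.2417948933839
```

Emit:
{"name": "carry_out", "arguments": {
  "targets": [
    {"translation":[0,-0.13,0],"twist":[0,0,0]},
    {"translation":[0,0,0],"twist":[0,0,0]},
    {"translation":[0,0,0],"twist":[0,0,0]}
  ]
}}

```text
clock: 14.22
tool_pos: [0.5414, 0.0745, 0.1412]
eef_rot: [[-0.162, 0.987, -0.0], [0.987, 0.162, 0.0], [0.0, -0.0, -1.0]]
contact_force: [1.7, 0.7, -1.7]
width: 0.0228
```

```bash
python3 - <<'E'
from h import *
import cv2
s=manip.read_state()
for k in ["clock","contact_force","width"]: print(k,np.round(s[k],4).tolist())
print(rel())
im=manip.get_image("wrist");cv2.imwrite("pics/wrist13.png",im)
cv2.imwrite("pics/wrist13c.png",cv2.convertScaleAbs(cv2.resize(im[205:310,190:320],None,fx=5.5,fy=5.5,interpolation=cv2.INTER_CUBIC),alpha=1.8,beta=-170))
E
```

```text
clock 14.225
contact_force [1.6675, 0.6582, -1.7199]
width 0.0228
{'lat': np.float64(26.7), 'lon': np.float64(546.5), 'ztip': np.float64(30.2)}
```

View pics/wrist13c.png

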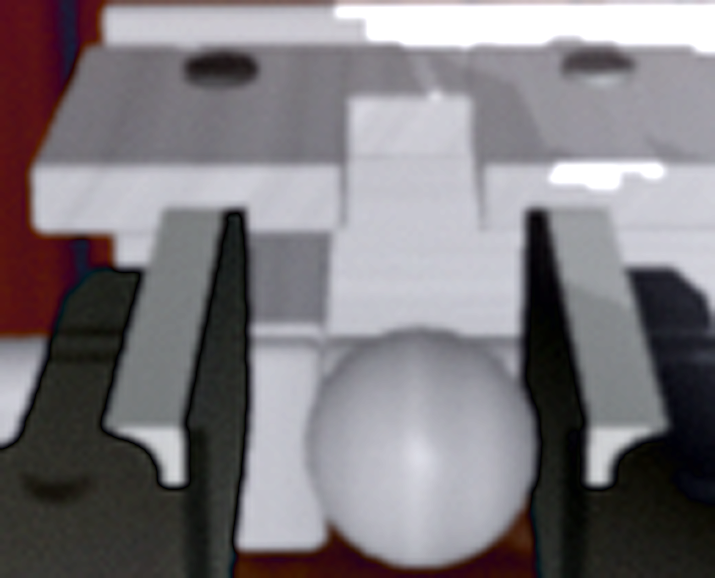

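```bash
python3 - <<'E'
from h import *
U=lambda x,y:(190+(x+.5)/5.5-.5,205+(y+.5)/5.5-.5)
f=lambda x,y:onz("wrist",*U(x,y),.123)@lon*1e3
print(f(341,163),f(485,163),ballpose(*U(421.5,446)))
E
```

```text
542.9063944242333 556.3942190380983 (array([0.54546475, 0.0711004 , 0.15774666]), np.float64(1.1174218489810677), np.float64(0.5498919749338996))
```

Emit:
{"name": "carry_out", "arguments": {
  "targets": [
    {"translation":[0,0.2,0],"twist":[0,0,0]},
    {"translation":[0,0,0],"twist":[0,0,0]},
    {"translation":[0,0,-2],"twist":[0,0,0]},
    {"translation":[0,0.1,-2.5],"twist":[0,0,0]},
    {"translation":[-2,0,0],"twist":[0,0,0]},
    {"translation":[-0.9,0,0],"twist":[0,0,0]},
    {"translation":[0,0,0],"twist":[0,0,0]}
  ],
  "gripper": 0.4
}}

```text
clock: 15.15
tool_pos: [0.5489, 0.0444, 0.1856]
eef_rot: [[-0.159, 0.987, -0.001], [0.987, 0.159, -0.001], [-0.0, -0.002, -1.0]]
contact_force: [-0.1, 0.4, -0.5]
width: 0.034
```

Emit:
{"name": "carry_out", "arguments": {
  "targets": [
    {"translation":[0,0,0],"twist":[0,0,0]},
    {"translation":[0,0,0],"twist":[0,0,0]},
    {"translation":[0,0,0],"twist":[0,0,0]},
    {"translation":[0,0,0],"twist":[0,0,0]}
  ],
  "gripper": 0
}}

```text
clock: 15.65
tool_pos: [0.5491, 0.0467, 0.1863]
eef_rot: [[-0.163, 0.987, -0.0], [0.987, 0.163, 0.0], [0.0, -0.0, -1.0]]
contact_force: [-0.2, -0.4, -0.7]
width: 0.0002
```

```bash
python3 - <<'E'
from h import *
import cv2
s=manip.read_state()
for k in ["clock","contact_force","width"]: print(k,np.round(s[k],4).tolist())
print(rel())
im=manip.get_image("wrist");cv2.imwrite("pics/wrist14.png",im)
cv2.imwrite("pics/wrist14b.png",cv2.resize(im[130:334,100:400],None,fx=2.6,fy=2.6,interpolation=cv2.INTER_CUBIC))
E
```

```text
clock 15.65
contact_force [-0.1509, -0.3771, -0.738]
width 0.0002
{'lat': np.float64(-1.9), 'lon': np.float64(549.6), 'ztip': np.float64(75.3)}
```

View pics/wrist14b.png

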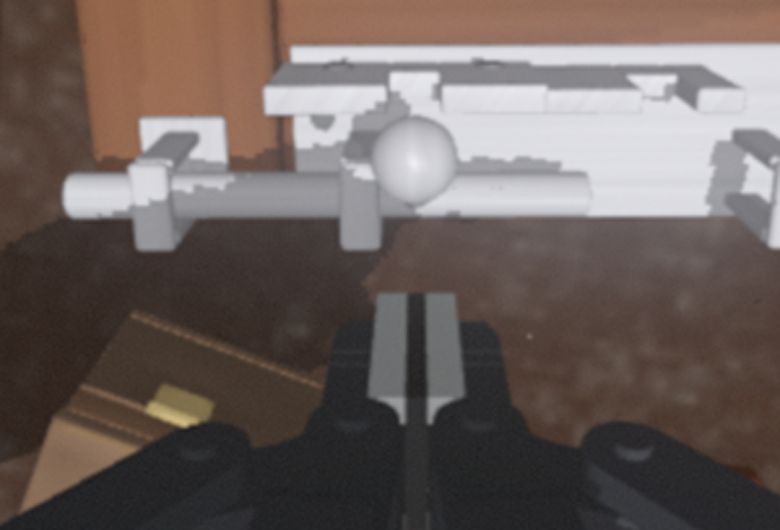

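Emit:
{"name": "carry_out", "arguments": {
  "targets": [
    {"translation":[0,0,1.5],"twist":[0,0,0]},
    {"translation":[0,0,1.2],"twist":[0,0,0]},
    {"translation":[0.4,0,0],"twist":[0,0,0]},
    {"translation":[0.4,0,0],"twist":[0,0,0]},
    {"translation":[0.35,0,0],"twist":[0,0,0]},
    {"translation":[0.24,0,0.12],"twist":[0,0,0]},
    {"translation":[0.24,0,0.12],"twist":[0,0,0]},
    {"translation":[0.23,0,0.13],"twist":[0,0,0]},
    {"translation":[0.22,0,0.14],"twist":[0,0,0]},
    {"translation":[0,0,0],"twist":[0,0,0]}
  ]
}}

```text
clock: 16.95
tool_pos: [0.5457, 0.0671, 0.154]
eef_rot: [[-0.163, 0.987, -0.0], [0.987, 0.163, 0.0], [0.0, -0.0, -1.0]]
contact_force: [-0.1, 0.1, -0.3]
width: 0.0004
```

```bash
python3 - <<'E'
from h import *
import cv2
s=manip.read_state()
for k in ["clock","contact_force","width"]: print(k,np.round(s[k],4).tolist())
print(rel())
im=manip.get_image("wrist");cv2.imwrite("pics/wrist15.png",im)
cv2.imwrite("pics/wrist15b.png",cv2.resize(im[130:334,100:400],None,fx=2.6,fy=2.6,interpolation=cv2.INTER_CUBIC))
E
```

```text
clock 16.95
contact_force [-0.0806, 0.1064, -0.2745]
width 0.0004
{'lat': np.float64(18.8), 'lon': np.float64(549.5), 'ztip': np.float64(43.0)}
```

View pics/wrist15b.png

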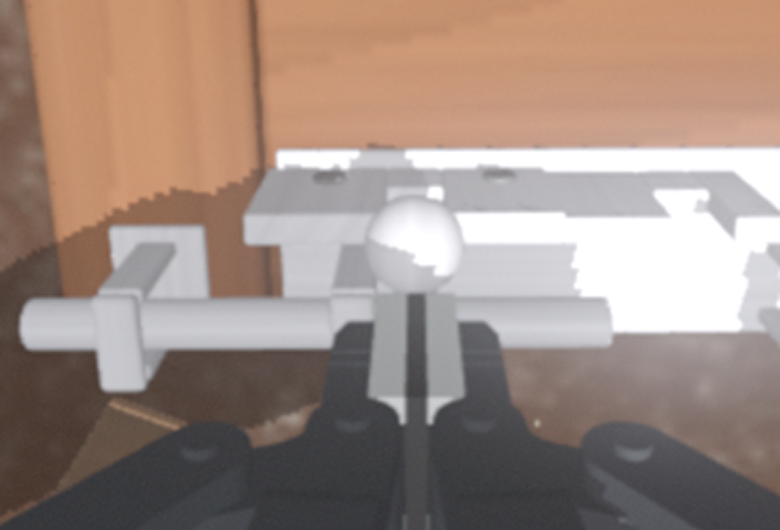

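Emit:
{"name": "carry_out", "arguments": {
  "targets": [
    {"translation":[0.21,0,0.14],"twist":[0,0,0]},
    {"translation":[0.21,0,0.15],"twist":[0,0,0]},
    {"translation":[0.19,0,0.17],"twist":[0,0,0]},
    {"translation":[0.19,0,0.18],"twist":[0,0,0]},
    {"translation":[0,0,0],"twist":[0,0,0]}
  ]
}}

```text
clock: 17.62
tool_pos: [0.5444, 0.0751, 0.1476]
eef_rot: [[-0.163, 0.987, -0.0], [0.987, 0.163, 0.0], [0.0, -0.0, -1.0]]
contact_force: [0.6, -0.5, -0.1]
width: 0.0002
```

Emit:
{"name": "carry_out", "arguments": {
  "targets": [
    {"translation":[0.14,0,0.1],"twist":[0,0,0]},
    {"translation":[0.13,0,0.1],"twist":[0,0,0]},
    {"translation":[0,0,0],"twist":[0,0,0]}
  ]
}}

```text
clock: 18.0
tool_pos: [0.5441, 0.0775, 0.1458]
eef_rot: [[-0.162, 0.987, 0.0], [0.987, 0.162, 0.0], [0.0, 0.0, -1.0]]
contact_force: [0.7, -0.5, -0.4]
width: 0.0002
```

```bash
python3 - <<'E'
from h import *
import cv2
s=manip.read_state()
for k in ["clock","contact_force","width"]: print(k,np.round(s[k],4).tolist())
print(rel())
im=manip.get_image("wrist");cv2.imwrite("pics/wrist16.png",im)
cv2.imwrite("pics/wrist16b.png",cv2.resize(im[130:334,100:400],None,fx=2.6,fy=2.6,interpolation=cv2.INTER_CUBIC))
E
```

```text
clock 18.0
contact_force [0.707, -0.4814, -0.427]
width 0.0002
{'lat': np.float64(29.3), 'lon': np.float64(549.6), 'ztip': np.float64(34.8)}
```

View pics/wrist16b.png

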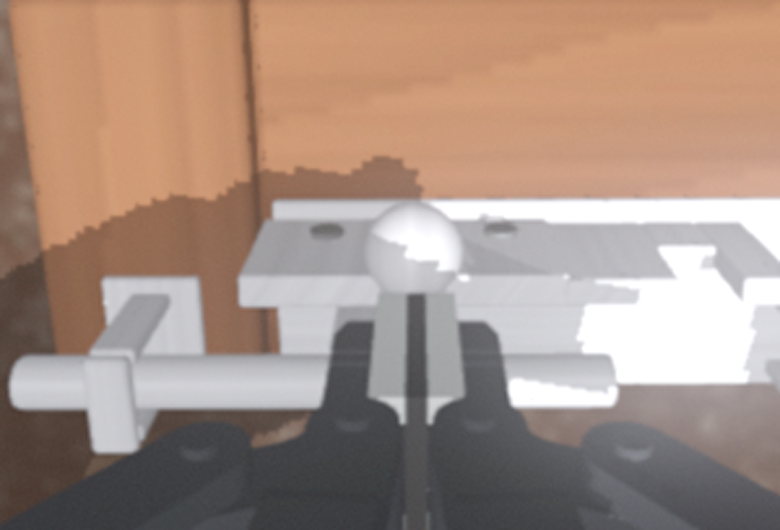

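Emit:
{"name": "carry_out", "arguments": {
  "targets": [
    {"translation":[0.1,0,0.1],"twist":[0,0,0]},
    {"translation":[0.1,0,0.1],"twist":[0,0,0]},
    {"translation":[0,0,0],"twist":[0,0,0]}
  ]
}}

```text
clock: 18.42
tool_pos: [0.5437, 0.0795, 0.1437]
eef_rot: [[-0.162, 0.987, 0.0], [0.987, 0.162, 0.0], [0.0, 0.0, -1.0]]
contact_force: [0.9, -1.2, -0.2]
width: -0.0
```

Emit:
{"name": "carry_out", "arguments": {
  "targets": [
    {"translation":[0.1,0,0.1],"twist":[0,0,0]},
    {"translation":[0.1,0,0.1],"twist":[0,0,0]},
    {"translation":[0,0,0],"twist":[0,0,0]}
  ]
}}

```text
clock: 18.8
tool_pos: [0.5434, 0.0816, 0.1418]
eef_rot: [[-0.162, 0.987, -0.0], [0.987, 0.162, 0.0], [0.0, -0.0, -1.0]]
contact_force: [0.4, -0.5, 1.4]
width: 0.0001
```

Emit:
{"name": "carry_out", "arguments": {
  "targets": [
    {"translation":[0.1,0,0.2],"twist":[0,0,0]},
    {"translation":[0.1,0,0.2],"twist":[0,0,0]},
    {"translation":[0,0,0],"twist":[0,0,0]}
  ]
}}

```text
clock: 19.18
tool_pos: [0.543, 0.0837, 0.1377]
eef_rot: [[-0.163, 0.987, -0.0], [0.987, 0.163, 0.0], [0.0, -0.0, -1.0]]
contact_force: [0.7, 0.5, -0.2]
width: -0.0003
```

```bash
python3 - <<'E'
from h import *
import cv2
s=manip.read_state()
for k in ["clock","contact_force","width"]: print(k,np.round(s[k],4).tolist())
print(rel())
im=manip.get_image("wrist");cv2.imwrite("pics/wrist17.png",im)
cv2.imwrite("pics/wrist17b.png",cv2.resize(im[130:334,100:400],None,fx=2.6,fy=2.6,interpolation=cv2.INTER_CUBIC))
E
```

```text
clock 19.175
contact_force [0.7429, 0.5114, -0.2348]
width -0.0003
{'lat': np.float64(35.6), 'lon': np.float64(549.5), 'ztip': np.float64(26.7)}
```

View pics/wrist17b.png

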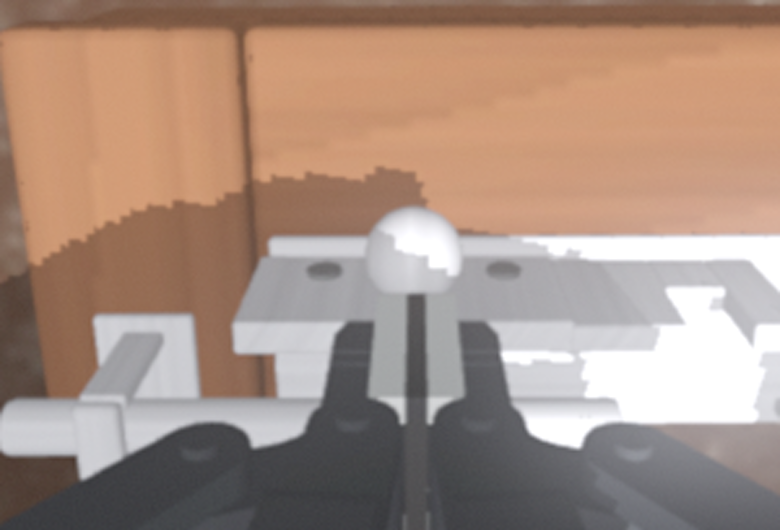

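Emit:
{"name": "carry_out", "arguments": {
  "targets": [
    {"translation":[0.2,0,0.2],"twist":[0,0,0]},
    {"translation":[0.2,0,0.2],"twist":[0,0,0]},
    {"translation":[0,0,0],"twist":[0,0,0]}
  ]
}}

```text
clock: 19.6
tool_pos: [0.5423, 0.0876, 0.1336]
eef_rot: [[-0.163, 0.987, -0.0], [0.987, 0.163, 0.0], [0.0, -0.0, -1.0]]
contact_force: [0.2, -0.1, 0.6]
width: -0.0004
```

Emit:
{"name": "carry_out", "arguments": {
  "targets": [
    {"translation":[0.2,0,0.2],"twist":[0,0,0]},
    {"translation":[0.2,0,0.2],"twist":[0,0,0]},
    {"translation":[0.2,0,0.1],"twist":[0,0,0]},
    {"translation":[0,0,0],"twist":[0,0,0]}
  ]
}}

```text
clock: 20.1
tool_pos: [0.5413, 0.0937, 0.1287]
eef_rot: [[-0.163, 0.987, -0.0], [0.987, 0.163, 0.0], [0.0, -0.0, -1.0]]
contact_force: [-0.4, -0.7, -0.1]
width: 0.0001
```

```bash
python3 - <<'E'
from h import *
import cv2
s=manip.read_state()
for k in ["clock","contact_force","width"]: print(k,np.round(s[k],4).tolist())
print(rel())
im=manip.get_image("wrist");cv2.imwrite("pics/wrist18.png",im)
cv2.imwrite("pics/wrist18b.png",cv2.resize(im[130:334,100:400],None,fx=2.6,fy=2.6,interpolation=cv2.INTER_CUBIC))
im=manip.get_image("scene");cv2.imwrite("pics/scene18.png",cv2.resize(im[120:290,200:400],None,fx=3.5,fy=3.5,interpolation=cv2.INTER_CUBIC))
E
```

```text
clock 20.1
contact_force [-0.3771, -0.6933, -0.1469]
width 0.0001
{'lat': np.float64(45.8), 'lon': np.float64(549.5), 'ztip': np.float64(17.7)}
```

View pics/wrist18b.png

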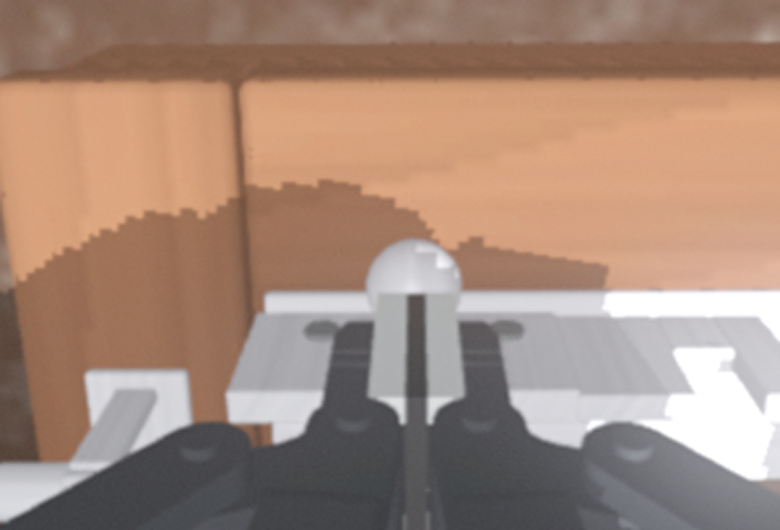

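View pics/scene18.png

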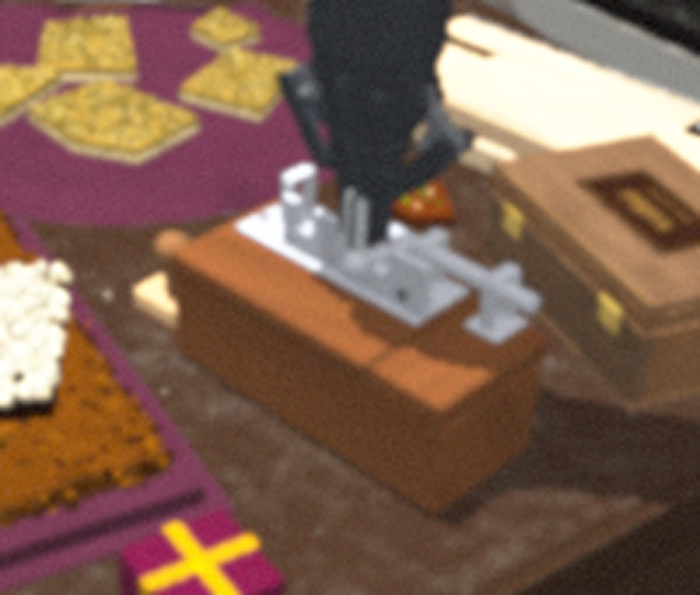

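Emit:
{"name": "carry_out", "arguments": {
  "targets": [
    {"translation":[0.2,0,0.1],"twist":[0,0,0]},
    {"translation":[0.1,0,0.15],"twist":[0,0,0]},
    {"translation":[0,0,0.15],"twist":[0,0,0]},
    {"translation":[0,0,0],"twist":[0,0,0]}
  ]
}}

```text
clock: 20.7
tool_pos: [0.541, 0.0964, 0.1247]
eef_rot: [[-0.163, 0.987, -0.0], [0.987, 0.163, 0.0], [0.0, -0.0, -1.0]]
contact_force: [0.2, 1.2, 0.8]
width: -0.0005
```

Emit:
{"name": "carry_out", "arguments": {
  "targets": [
    {"translation":[0,0,0.15],"twist":[0,0,0]},
    {"translation":[0,0,0.15],"twist":[0,0,0]},
    {"translation":[0,0,0],"twist":[0,0,0]}
  ]
}}

```text
clock: 21.08
tool_pos: [0.5409, 0.0962, 0.1217]
eef_rot: [[-0.162, 0.987, -0.0], [0.987, 0.162, -0.0], [-0.0, -0.0, -1.0]]
contact_force: [0.8, -0.8, -0.2]
width: -0.0002
```

Emit:
{"name": "carry_out", "arguments": {
  "targets": [
    {"translation":[0,0,0.1],"twist":[0,0,0]},
    {"translation":[0,0,0],"twist":[0,0,0]},
    {"translation":[0,0,0],"twist":[0,0,0]}
  ]
}}

```text
clock: 21.45
tool_pos: [0.541, 0.0959, 0.1207]
eef_rot: [[-0.162, 0.987, -0.0], [0.987, 0.162, -0.0], [-0.0, -0.0, -1.0]]
contact_force: [-0.8, -0.1, 0.8]
width: -0.0003
```

Emit:
{"name": "carry_out", "arguments": {
  "targets": [
    {"translation":[0,0,0.1],"twist":[0,0,0]},
    {"translation":[0,0,0],"twist":[0,0,0]},
    {"translation":[0,0,0],"twist":[0,0,0]}
  ]
}}

```text
clock: 21.82
tool_pos: [0.541, 0.0961, 0.1199]
eef_rot: [[-0.162, 0.987, 0.0], [0.987, 0.162, -0.0], [-0.0, -0.0, -1.0]]
contact_force: [-1.0, -0.0, 2.3]
width: 0.0001
```

Emit:
{"name": "carry_out", "arguments": {
  "targets": [
    {"translation":[0,0,0.1],"twist":[0,0,0]},
    {"translation":[0,0,0],"twist":[0,0,0]},
    {"translation":[0,0,0],"twist":[0,0,0]}
  ]
}}

```text
clock: 22.2
tool_pos: [0.5416, 0.0963, 0.1196]
eef_rot: [[-0.162, 0.987, 0.001], [0.987, 0.162, -0.0], [-0.0, 0.001, -1.0]]
contact_force: [-1.6, -0.4, 8.2]
width: 0.0003
```

Emit:
{"name": "carry_out", "arguments": {
  "targets": [
    {"translation":[0,0,-0.3],"twist":[0,0,0]},
    {"translation":[0,0,-2],"twist":[0,0,0]},
    {"translation":[0,0,-4],"twist":[0,0,0]},
    {"translation":[-1,0,-3],"twist":[0,0,0]},
    {"translation":[-1.5,0,0],"twist":[0,0,0]},
    {"translation":[0,0,0],"twist":[0,0,0]}
  ]
}}

```text
clock: 22.95
tool_pos: [0.5452, 0.0694, 0.2117]
eef_rot: [[-0.159, 0.987, -0.0], [0.987, 0.159, -0.001], [-0.001, -0.0, -1.0]]
contact_force: [0.4, 0.8, 0.0]
width: -0.0001
```

```bash
python3 - <<'E'
from h import *
import cv2
s=manip.read_state()
for k in ["clock","contact_force","width"]: print(k,np.round(s[k],4).tolist())
print(rel())
im=manip.get_image("wrist");cv2.imwrite("pics/wrist19.png",im)
cv2.imwrite("pics/wrist19b.png",cv2.resize(im[100:304,100:400],None,fx=2.6,fy=2.6,interpolation=cv2.INTER_CUBIC))
im=manip.get_image("scene");cv2.imwrite("pics/scene19.png",cv2.resize(im[120:290,200:400],None,fx=3.5,fy=3.5,interpolation=cv2.INTER_CUBIC))
E
```

```text
clock 22.95
contact_force [0.4034, 0.7851, 0.0301]
width -0.0001
{'lat': np.float64(21.1), 'lon': np.float64(549.3), 'ztip': np.float64(100.7)}
```

View pics/wrist19b.png

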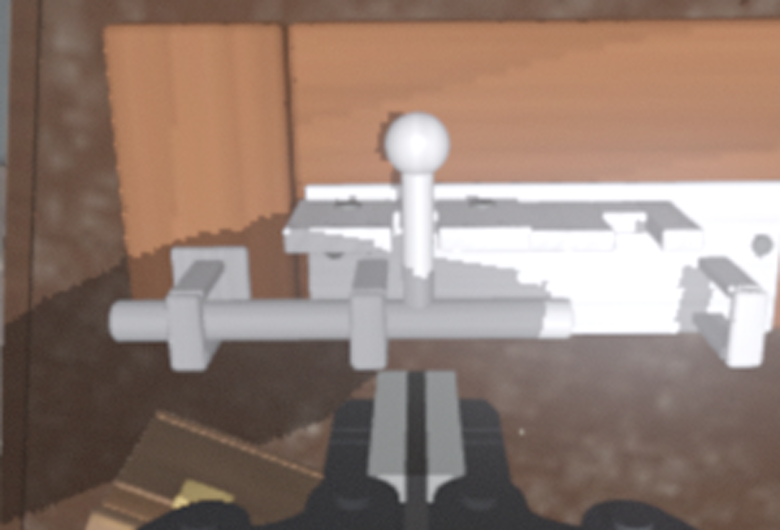

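View pics/scene19.png

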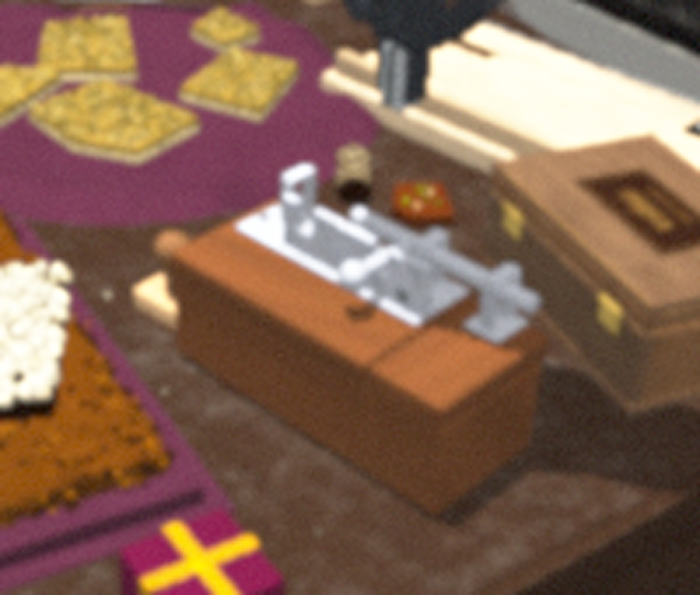

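```bash
python3 - <<'E'
from h import *
print(ballpose(100+417.5/2.6-.5,100+144.5/2.6-.5))
print("level ball expected px crop:",[ (proj("wrist",rod+lon*(.5500-rod@lon)+lat*.052*np.cos(t)+np.array([0,0,.052*np.sin(t)]))-[100,100])*2.6 for t in (0,.1,.2)])
im=manip.get_image("top");import cv2
a=cv2.imread("pics/top0.png");d=cv2.absdiff(a,im).max(2)
for n,(x0,x1,y0,y1) in {"stamp":(266,287,140,168),"gift":(198,235,246,284)}.items(): print(n,d[y0:y1,x0:x1].mean(),(d[y0:y1,x0:x1]>40).sum())
cv2.imwrite("pics/top20.png",im)
print(manip.read_state()["clock"])
E
```

```text
None
level ball expected px crop: [array([418.03862149, 150.9615959 ]), array([418.05149518, 155.40976401]), array([418.06315317, 161.90721266])]
stamp 19.171768707482993 0
gift 17.379800853485065 0
23.1
```

View pics/top20.png

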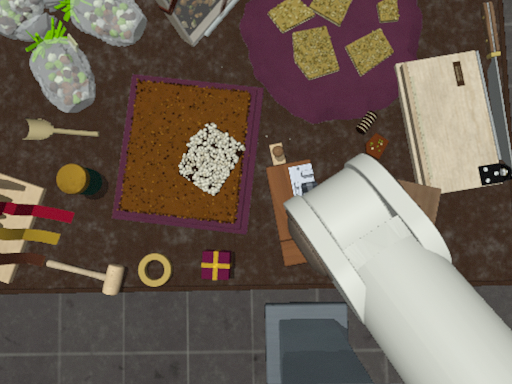

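```bash
python3 -c "
from rig import manip
print(manip.sign_off())"
```

```text
the job is handed in; nothing more can be done
None
```

The chest is locked and handed in at about 23 s. The handle was raised out of the parking notch, the bolt slid about 60 mm into the staple, and the handle lowered level into the locking notch.

**How it went:**
- **Lifting:** my first lift, gripping the ball, slipped off partway at about 0.7 rad. A push from the side then jammed until I moved up along the handle's arc. Wrist forces peaked at about 19 N and 17 N in these two steps; neither slip moved anything else.
- **Sliding and lowering:** I slid the bolt with a loose finger cage and lined the ball up with the notch by wrist camera, about 0.3 mm off centre. I then lowered the handle in small steps. Force stayed near zero past the wall's rest angle of 0.6 rad, so the stem never bore on the steel wall.
- **Bottoming out:** the last step pressed about 8 N, with the fingertip 8.6 mm above the rod axis; a level ball's top is at 9 mm.

**Last checks:**
- The wrist and scene pictures show the stem level in the locking notch, the bolt through the staple and the gripper clear.
- My numeric angle solve from the final picture gave no result. The ball showed about 6 px beyond where I predicted it level, away from the raised side, which fits level within calibration error.
- The top view shows the stamp and gift box unmoved.

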